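Line up the block batteries, then hold the sprung tweezers at their mark

ROBOT

A 6-joint arm with a two-finger parallel gripper is mounted at the origin on the work surface. World frame = base frame: x ahead of the robot, y to its left, z up, the work surface at z = 0. Lengths are in m, angles in rad, forces in N, time in s.
With the tool pointing down it reaches from about 0.3 to 0.775 m from the base axis. Payload 14.6 kg.
Tool frame: the origin (TCP) lies at the very end of the fingers, on their centre line; the grasp point (between the pads) lies 19 mm behind it; z points along the fingers, y is the line along which they close (so a half turn about z gives the same grasp; the last joint's range is limited). The gripper opens to 94 mm and grips with 3 to 60 N. Pads are 16 mm wide; open, the fingers measure 119 mm over their backs; the gripper's body (75 mm by 177 mm) begins 78 mm behind the grasp point.
Start: joints at [-1.338, 0.3, 1.521, -0, 1.321, -0.067], TCP at [0.162, -0.525, 0.205] pointing down, gripper open.
Joint ranges: [-3.03, 3.03], [-0.79, 2.21], [0.23, 2.52], [-1.04, 4.18], [0, 3.07], [-2.55, 2.55]. Speed limits (rad/s): [2.22, 2.22, 2.57, 3.14, 3.14, 3.14].

INTERFACE

Orientations are given as [roll, pitch, yaw] about the fixed x, y, z axes, in that order (R = Rz(yaw) Ry(pitch) Rx(roll)).
In Python, from station import ctrl, cams gives the robot as it stands. The module is installed in compiled form; this text tells all that it offers.
- The arm moves only by the tool arm_command, never from a script. Its argument "plan" is a list that holds one entry, the list of rows, each a list of 7 numbers: the shift along the tool's x, y, z in shares of 750 mm (1.0 is 750 mm), then the turn, a rotation vector about the tool's x, y, z in fractions of the full range, 1 being pi rad, then the closure, from -1 (fully open) to 1 (shut). A call has 1 to 12 rows; each row is the pose to reach, as a shift and turn from the pose commanded when the call began, along the tool's axes at that moment; what a row does not reach only later rows make up. A row lasts 1/10 s, in which the tool goes at most 50 mm and 8.59 degrees, less where a joint would pass 70% of its speed; a pose out of reach is approached as far as the arm can. Shift and turn numbers lie between -1 and 1, and a call with a number outside is refused. A call with a gripper value outside its range is refused whole. The fingers move at their own pace and stop on an object; "squeeze" is the grip in N (left out, the last holds). Time passes only in rows, so rows that repeat a pose let the fingers close. It gives the time, the measured TCP pose, the force, the opening and the grip force at its end, in the units of the state.
- ctrl.get_obs(): the state, without advancing time (a new reading comes with each control period).
- cams.camera(name): name is "scene" or "top" or "wrist"; returns (picture, depth): 480x640x3 uint8, blue, green, red; 480x640 float32, m along the optical axis (not along the pixel's ray), 0 where there is no reading.
- cams.camera_info(name): a dict with "fx", "fy", "cx", "cy" (pixels), "world_to_cam" (4x4, takes a point from world to camera coordinates). Camera axes: x right, y down, z forward; pixel columns grow to the right and rows downward; lengths in m; the calibration is good to about 2 mm. A picture is of the moment at which its call begins: read the wrist's pose just before it. camera_info takes no time and is no camera call; for the wrist camera it gives the pose at the moment of the call.
- ctrl.hand_in(): hands the job in; it is judged then, once.
The state is a dict: "time_s": time; "qpos": joint angles; "joint_vel": joint speeds; "tau": joint torques, N m; "ee_pos": TCP position; "eef_rot": TCP orientation; "force": force on the tool from outside, world axes, zero at the start; "moment": the same for the moment, N m; "grip_width": finger opening in m; "grip_force": force on a finger pad.
Only numpy, scipy, OpenCV 4.12 (cv2) and the standard library are available. Lean on these libraries where they do the work, as an engineer would, in place of code of your own. Each camera call takes 0.05 s, during which the arm holds its last target. There are 200 camera calls.

TASK

Line the three loose block batteries up in a row on the robot's side of the pine batten, each lying square with its plain end up against the batten and centred at one of the three brass pins. Then pick up the white sprung tweezers, squeeze them until the pointer peg meets the raised rib on the gauge tongue (a tip gap of 31 mm, a little wider than a battery), and hold that gap steady with both tips a few centimetres above the middle battery, touching nothing. Finish while still holding them there, and leave the torch, magnifier and carabiner alone.

Things in the scene. Friction and masses are not known exactly. Their poses are not given: they have to be found in the camera images.
- batten: Pale pine strip fixed on the dark shelf top: 18 mm (own x) by 230 mm (own y) by 12 mm high. Three brass pins, 7 mm across and 5 mm high, stand on its top 75 mm apart: at own y +75, 0 and -75 mm. Its -x side faces the robot and is the side to line up on. Origin: centre of its underside
- slot_l (a point): Point on the shelf top where the origin of the battery belongs that stands flush at the left brass pin (in the batten's frame: x -32 mm, y +75 mm)
- slot_m (a point): Point on the shelf top where the origin of the battery belongs that stands flush at the middle brass pin (in the batten's frame: x -32 mm, y 0 mm)
- slot_r (a point): Point on the shelf top where the origin of the battery belongs that stands flush at the right brass pin (in the batten's frame: x -32 mm, y -75 mm)
- battery_a: 9-volt block battery lying flat, loose: casing 46 mm long (own x), 26.5 mm wide (y), 17.5 mm high, 46 g. Two snap studs stand 2.5 mm out of its -x end, towards the robot. Origin: centre of the underside of the 46 mm casing. The three are alike, any may go to any pin; they start before the batten's robot side, turned up to 0.35 rad from square to it
- battery_b: 9-volt block battery lying flat, loose: casing 46 mm long (own x), 26.5 mm wide (y), 17.5 mm high, 46 g. Two snap studs stand 2.5 mm out of its -x end, towards the robot. Origin: centre of the underside of the 46 mm casing. The three are alike, any may go to any pin; they start before the batten's robot side, turned up to 0.35 rad from square to it
- battery_c: 9-volt block battery lying flat, loose: casing 46 mm long (own x), 26.5 mm wide (y), 17.5 mm high, 46 g. Two snap studs stand 2.5 mm out of its -x end, towards the robot. Origin: centre of the underside of the 46 mm casing. The three are alike, any may go to any pin; they start before the batten's robot side, turned up to 0.35 rad from square to it
- tweezers: White plastic sprung tweezers lying flat, loose, 60 g: two arms, 155 mm from heel pin to tips, a V that opens to own +x (away from the robot at the start). Own z is up. Origin: on the underside, midway between the two finger plates while open, on the V's middle line (own x). Heel pin at own x -95 mm, tips at about +58 mm. The frame is fixed to the +y arm
- plate (a point): Where to squeeze: outer face of the +y finger plate, 11 mm above the underside; its twin is on the other arm. Each plate is upright, 26 mm long, 22 mm high from the underside, at own x 0. Width over both plates: 50 mm open, 33 mm (and parallel) at the marked gap; 1 mm there makes 1.6 mm at the tips. Each plate pushes back with 2.5 N open, 5 N at the mark, 7 N shut
- rib (a point): Middle of the raised rib, 3 mm wide, on the flat gauge tongue that crosses over the arms 30 mm ahead of the finger plates, up to 21 mm above the underside. The upright 4 mm steel pointer peg on the -y arm, beside the tongue, is in line with the rib at the marked gap
- squeeze (a joint): Angle by which the tweezers are squeezed, rad: 0 open (tip gap 55 mm), 0.156 at the marked gap of 31 mm, 0.30 nearly shut; 0.01 rad is about 1.5 mm of tip gap; springs back to 0 when let go
- tip_a (a point): Inner face of the tip of the tweezers' +y arm, 8.5 mm above the underside; the tip gap is its distance from tip_b
- tip_b (a point): Inner face of the tip of the tweezers' -y arm, 8.5 mm above the underside
- torch: Grey torch with a toggle switch lying on its flats, 120 mm long (own x), 38 mm wide, 38 mm high; to be left alone. It lies on one side of the row and the tweezers on the other; which is which varies
- magnifier: Black folding plastic magnifier, 116 mm by 52 mm, 10 mm high, beyond the batten; to be left alone
- carabiner: Steel carabiner lying flat, 80 mm by 42 mm, 10 mm high, beyond the batten; to be left alone
Not all that is in view belongs to the job. Several things look just like the tweezers: the one meant starts farthest to the robot's right.

How it is judged:
On the way, in this order (a step that is already met when the one before it is completed fails the run):
1. the three batteries stand in an even row against the batten, one at each pin (x of each of battery_a, battery_b, battery_c in the frame of batten above -0.037 m and angle between the x axis of each of battery_a, battery_b, battery_c and the x axis of batten, either way round below 0.12 rad and linear speed of each of battery_a, battery_b, battery_c below 0.02 m/s and distance between any of battery_a, battery_b, battery_c and slot_l below 0.01 m and distance between any of battery_a, battery_b, battery_c and slot_m below 0.01 m and distance between any of battery_a, battery_b, battery_c and slot_r below 0.01 m), for 0.2 s.
2. the tweezers are held over the middle battery, squeezed to the marked gap, for a second (all of step 1 and distance between tip_a and tip_b between 0.027 and 0.035 m and height (world z) of tweezers above 0.025 m and height (world z) of tip_a between 0.03 and 0.13 m and horizontal distance between each of tip_a, tip_b and slot_m below 0.04 m and height (world z) of tip_b between 0.03 and 0.13 m and contact force between the fingers and tweezers above 2 N and linear speed of tweezers below 0.03 m/s and contact force between tweezers and battery_a below 0.2 N and contact force between tweezers and battery_b below 0.2 N and contact force between tweezers and battery_c below 0.2 N and contact force between tweezers and batten below 0.2 N), for 1 s.
At the end, for the whole second after the job is handed in: Batteries within 5 mm of the batten, square to 0.12 rad, one within 10 mm of each slot; tweezers held by the fingers alone, still, underside over 25 mm up, tip gap 27 to 35 mm and steady, both tips 30 to 130 mm up and within 40 mm of the middle slot, seen from above (all of step 2 and velocity of joint squeeze between -0.1 and 0.1 rad/s); the arm keeps its last pose, push and grip.
It fails at once if the torch is pushed out of place (moved more than 30 mm) (distance of torch from where it was at the start of the episode above 0.03 m).
It fails at once if the magnifier is pushed out of place (moved more than 30 mm) (distance of magnifier from where it was at the start of the episode above 0.03 m).
It fails at once if the carabiner is pushed out of place (moved more than 30 mm) (distance of carabiner from where it was at the start of the episode above 0.03 m).
It also fails if it takes over 64 s, if anything falls off the work surface, if the arm or the gripper's body presses on something with over 40 N, if the wrist force passes 120 N, or if a joint passes its speed limit or range.

## Working session

There is one attempt and no reset: what is moved stays moved. The work goes in short steps, Python scripts to look and compute and a tool call to move; the robot and the scene stay as the last step left them, time stands still between calls to the robot, and variables do not carry over. Pictures are saved under pics/ and viewed, at most 10 in all, crops included, and the job is handed in when it is done.

Besides the shell and the picture viewer there is one more tool, called after "Emit:" by a JSON object that holds its "op" and its "data". arm_command: Moves the arm, as the interface text tells. Its arguments: {"type":"object","properties":{"plan":{"type":"array"},"squeeze":{"type":"number"}},"required":["plan"]}

```bash
mkdir -p pics
cat > h.py <<'E'
import numpy as np, cv2
from station import ctrl, cams
def world(name, d=None, info=None):
    """depth -> world xyz map"""
    i=info or cams.camera_info(name); v,u=np.mgrid[0:480,0:640]
    p=np.stack([(u-i['cx'])/i['fx']*d,(v-i['cy'])/i['fy']*d,d],-1)
    T=np.linalg.inv(np.array(i['world_to_cam'])); return p@T[:3,:3].T+T[:3,3]
def ray(i,u,v,z):
    T=np.linalg.inv(np.array(i['world_to_cam']))
    r=T[:3,:3]@np.array([(u-i['cx'])/i['fx'],(v-i['cy'])/i['fy'],1]); c=T[:3,3]
    return c+r*(z-c[2])/r[2]
E
python3 - <<'E'
from h import *
np.set_printoptions(precision=4,suppress=True)
print(ctrl.get_obs())
ps=[]
for n in ['top','scene']:
    p,d=cams.camera(n); i=cams.camera_info(n); np.savez('pics/'+n,p=p,d=d)
    cv2.imwrite(f'pics/{n}0.png',p)
    T=np.linalg.inv(np.array(i['world_to_cam'])); print(n,i['fx'],i['cx'],i['cy'],T)
E
```

```text
{'time_s': 0.0, 'qpos': array([-1.3376,  0.3005,  1.5216, -0.    ,  1.3207, -0.0666]), 'joint_vel': array([-0.0006, -0.0013,  0.0001, -0.0023, -0.0005, -0.0007]), 'tau': array([  0.0025, -53.1799, -35.2733,   0.0709,   0.0244,  -0.    ]), 'ee_pos': array([ 0.1623, -0.5252,  0.2049]), 'eef_rot': array([-3.1404, -0.0001,  0.2997]), 'force': array([ 0.8844, -1.0083,  0.2311]), 'moment': array([0.0333, 0.0125, 0.0254]), 'grip_force': 0.0, 'grip_width': 0.09409773943501427}
top 512.7255353336672 318.86437140280566 241.13082655168176 [[-0.0169 -0.9894  0.1443  0.3511]
 [-0.9998  0.0157 -0.0099  0.1308]
 [ 0.0076 -0.1444 -0.9895  1.3544]
 [ 0.      0.      0.      1.    ]]
scene 492.0849057141251 322.8745743149309 240.563013122318 [[ 0.5917  0.4153 -0.691   1.3013]
 [ 0.8058 -0.3302  0.4915 -0.376 ]
 [-0.024  -0.8476 -0.53    0.6217]
 [ 0.      0.      0.      1.    ]]
```

View pics/top0.png

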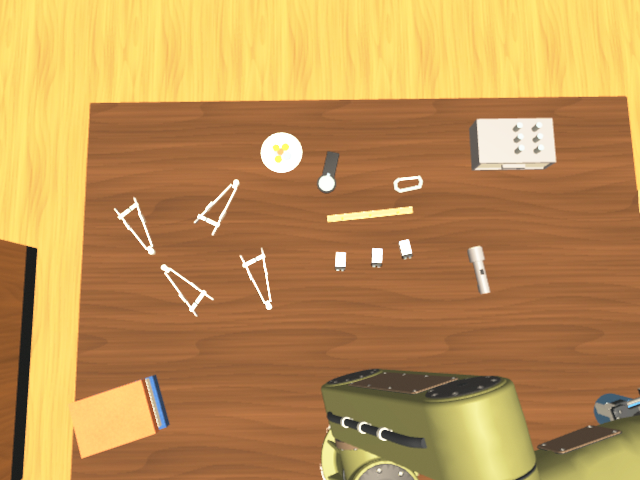

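View pics/scene0.png

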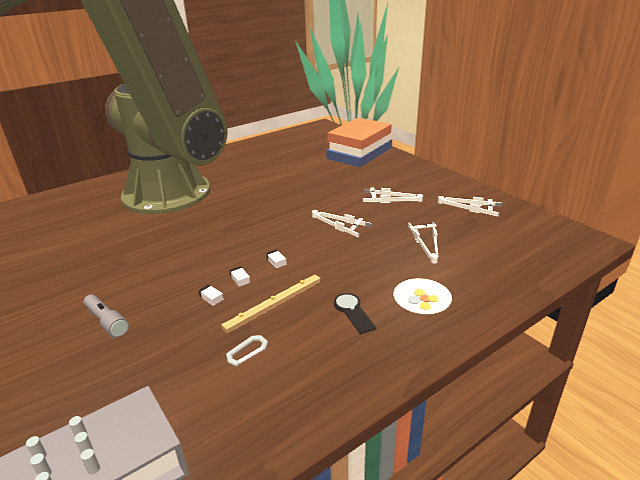

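The top view shows the batten at (328–412, 214) and the three batteries at (340,261), (377,257) and (405,249). The torch is on the right at (480,270). Four tweezers lie on the left, and the right-most one (heel (268,305), tips (241,256)/(263,250)) is the one meant.

```bash
cat >> h.py <<'E'
def rect(m):
    c=max(cv2.findContours(m.astype(np.uint8),0,1)[0],key=cv2.contourArea); return cv2.minAreaRect(c),c
E
python3 - <<'E'
from h import *
np.set_printoptions(precision=3,suppress=True)
f=np.load('pics/top.npz');p,d=f['p'],f['d']; i=cams.camera_info('top')
for u,v,z in [(328,218,.012),(412,210,.012),(340,260,.017),(377,256,.017),(405,248,.017),(268,305,.015),(241,256,.009),(263,250,.009),(246,264,.01),(268,258,.01),(480,270,.03),(408,184,.01),(328,170,.01),(470,247,.03)]:
    print(u,v,ray(i,u,v,z))
E
```

```text
328 218 [0.609 0.092 0.012]
412 210 [ 0.627 -0.133  0.012]
340 260 [0.495 0.063 0.017]
377 256 [ 0.504 -0.035  0.017]
405 248 [ 0.524 -0.109  0.017]
268 305 [0.381 0.252 0.015]
241 256 [0.511 0.323 0.009]
263 250 [0.526 0.265 0.009]
246 264 [0.489 0.31  0.01 ]
268 258 [0.504 0.252 0.01 ]
480 270 [ 0.462 -0.299  0.03 ]
408 184 [ 0.699 -0.126  0.01 ]
328 170 [0.741 0.089 0.01 ]
470 247 [ 0.523 -0.277  0.03 ]
```

```bash
cat >> h.py <<'E'
from scipy.spatial.transform import Rotation as R
def go(x,y,z,yaw,base=None):
    """row shift (mm, tool axes) and turn for a world target, tool down"""
    o=ctrl.get_obs(); 
    r=R.from_euler('xyz',o['eef_rot']); t=R.from_euler('xyz',[np.pi,0,yaw])
    print('go',np.round(r.inv().apply(np.array([x,y,z])-o['ee_pos'])*1e3,1),np.round((r.inv()*t).as_rotvec(),3),'t',o['time_s'])
E
python3 - <<'E'
from h import *
np.set_printoptions(precision=3,suppress=True)
o=ctrl.get_obs(); i=cams.camera_info('wrist')
T=np.linalg.inv(np.array(i['world_to_cam'])); r=R.from_euler('xyz',o['eef_rot'])
print('cam in tool', r.inv().apply(T[:3,3]-o['ee_pos']), r.inv().as_matrix()@T[:3,:3], i['fx'])
go(.47,-.03,.3,0.08)
E
```

```text
cam in tool [ 0.067  0.001 -0.179] [[-0.    -0.974 -0.228]
 [ 1.    -0.     0.001]
 [-0.001 -0.228  0.974]] 340.78878197173333
go [ 440.2 -382.4  -94.6] [-0.001  0.     0.22 ] t 0.1
```

Careful with the scale: shifts go in shares of 750 mm and turns go in shares of pi rad. That gives: 469 mm / 750 = 0.6253, -373 mm / 750 = -0.4973, 0.22 rad / 3.1416 = 0.07.

Emit:
{"op": "arm_command", "data": {"plan": [[[0.6253,-0.4973,0.0067,0,0,0.07,-1],[0.6253,-0.4973,0.0067,0,0,0.07,-1],[0.6253,-0.4973,0.0067,0,0,0.07,-1],[0.6253,-0.4973,0.0067,0,0,0.07,-1],[0.6253,-0.4973,0.0067,0,0,0.07,-1],[0.6253,-0.4973,0.0067,0,0,0.07,-1],[0.6253,-0.4973,0.0067,0,0,0.07,-1],[0.6253,-0.4973,0.0067,0,0,0.07,-1],[0.6253,-0.4973,0.0067,0,0,0.07,-1],[0.6253,-0.4973,0.0067,0,0,0.07,-1],[0.6253,-0.4973,0.0067,0,0,0.07,-1],[0.6253,-0.4973,0.0067,0,0,0.07,-1]]]}}

```text
time_s: 1.3
ee_pos: [0.5011, -0.0285, 0.2003]
eef_rot: [-3.142, 0.0, 0.08]
force: [1.6, -1.2, 0.3]
grip_width: 0.0939
grip_force: 0.0
```

Run:
```python
from h import *
p,d=cams.camera('wrist'); i=cams.camera_info('wrist'); np.savez('pics/w1',p=p,d=d,T=np.array(i['world_to_cam']))
cv2.imwrite('pics/w1.png',p)
```

```text
(no output)
```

View pics/w1.png

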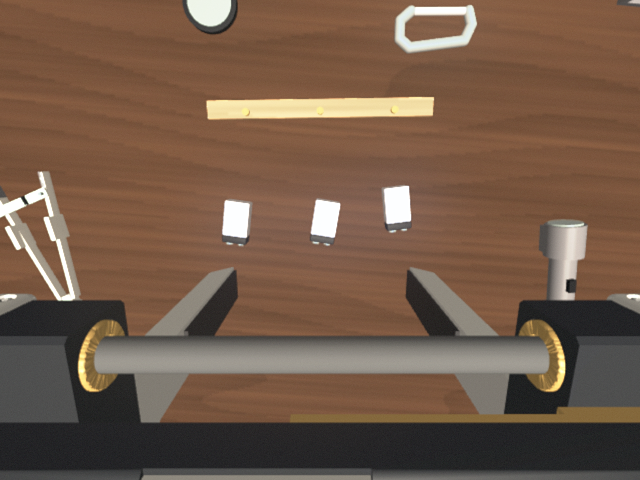

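The wrist view shows the batten at (208–433, 108) with pins at (246,111), (320,110) and (395,109). The white battery tops are at (237,217), (325,218) and (397,203), studs towards the robot. The tweezers are partly visible on the left.

```bash
cat >> h.py <<'E'
def polyw(i,c,z): return np.array([ray(i,u,v,z)[:2] for u,v in np.reshape(c,(-1,2))],np.float32)
def wrect(i,c,z):
    """world centre, long side, short side, yaw of the long side (nearest 0)"""
    q=cv2.boxPoints(cv2.minAreaRect(polyw(i,c,z))); e=[q[1]-q[0],q[2]-q[1]]; e.sort(key=np.linalg.norm)
    a=np.arctan2(e[1][1],e[1][0]); a=(a+np.pi/2)%np.pi-np.pi/2
    return q.mean(0),np.linalg.norm(e[1]),np.linalg.norm(e[0]),a
def batts(p,i,lo=(180,150),hi=(460,260)):
    g=p.min(-1).astype(int); sat=np.ptp(p.astype(int),axis=-1)
    m=((g>140)&(sat<40)).astype(np.uint8); m[:lo[1]]=0;m[hi[1]:]=0;m[:,:lo[0]]=0;m[:,hi[0]:]=0
    out=[]
    for c in cv2.findContours(m,cv2.RETR_EXTERNAL,cv2.CHAIN_APPROX_NONE)[0]:
        if cv2.contourArea(c)>250: out.append((cv2.boundingRect(c),)+wrect(i,c,.0175))
    return out
def batten(p,i,v=(80,140),u=(190,450)):
    h=cv2.cvtColor(p,cv2.COLOR_BGR2HSV); m=((h[...,0]>15)&(h[...,0]<32)&(h[...,2]>150)).astype(np.uint8)
    k=np.zeros_like(m);k[v[0]:v[1],u[0]:u[1]]=1;m*=k
    c=rect(m)[1]; return wrect(i,c,.012)
E
python3 - <<'E'
from h import *
np.set_printoptions(precision=4,suppress=True)
p=np.load('pics/w1.npz')['p']; d=np.load('pics/w1.npz')['d']; i=cams.camera_info('wrist')
for b in batts(p,i): print(b)
print(batten(p,i))
pins=np.array([ray(i,u,v,.017) for u,v in [(246,111),(320,110),(395,109)]]); print(pins)
W=world('wrist',d,i)
for u,v in [(237,217),(325,218),(397,203),(280,110),(280,150)]: print(W[v,u])
E
```

```text
((222, 200, 28, 38), array([0.5036, 0.0678], dtype=float32), np.float32(0.03936679), np.float32(0.027629307), np.float32(-0.05270505))
((311, 199, 30, 39), array([ 0.5121, -0.0278], dtype=float32), np.float32(0.03920156), np.float32(0.02701622), np.float32(-0.07679784))
((383, 186, 28, 38), array([ 0.5332, -0.1027], dtype=float32), np.float32(0.039064903), np.float32(0.027201347), np.float32(0.2073468))
(array([ 0.6233, -0.0125], dtype=float32), np.float32(0.22982696), np.float32(0.018384768), np.float32(-1.4734867))
[[ 0.6137  0.0604  0.017 ]
 [ 0.6208 -0.0135  0.017 ]
 [ 0.6279 -0.0882  0.017 ]]
[0.5057 0.0662 0.0181]
[ 0.5123 -0.0278  0.0167]
[ 0.5348 -0.1025  0.0179]
[0.6183 0.0272 0.011 ]
[0.5792 0.0263 0.0005]
```

```bash
cat >> h.py <<'E'
B=np.array([.622,-.013]); BY=.097
def slot(k,dx=0.,dy=0.): # k in -1,0,1 ; batten frame
    c,s=np.cos(BY),np.sin(BY); return B+np.array([[c,-s],[s,c]])@np.array([-.032+dx,.075*k+dy])
def rel(base,*ways):
    r=R.from_euler('xyz',[np.pi,0,base[3]])
    for w in ways:
        t=R.from_euler('xyz',[np.pi,0,w[3]])
        print(np.round(r.inv().apply(np.array(w[:3])-base[:3])*1e3),np.round((r.inv()*t).as_rotvec()[2],3))
E
python3 - <<'E'
from h import *
a=(.500,.068,.004,-.053);b=(.5086,-.0275,.004,-.077);c=(.5298,-.1034,.004,.207)
up=lambda w,z:(w[0],w[1],z,w[3])
S={k:(*slot(k),.006,BY) for k in(-1,0,1)};P={k:(*slot(k,.003),.006,BY) for k in(-1,0,1)};print(S)
print('to a');rel((.5011,-.0285,.2003,.08),up(a,.05),a)
print('a place');rel(a,up(a,.01),(*slot(1,-.012),.01,BY),(*slot(1,-.012),.005,BY),(*slot(1,.003),.005,BY))
E
```

```text
{-1: (np.float64(0.5974140229513589), np.float64(-0.09074657376736091), 0.006, 0.097), 0: (np.float64(0.5901504259979734), np.float64(-0.01609913470011113), 0.006, 0.097), 1: (np.float64(0.582886829044588), np.float64(0.05854830436713866), 0.006, 0.097)}
to a
[  7. -96. 150.] 0.133
[  7. -96. 196.] 0.133
a place
[ 0.  0. -6.] 0.0
[71.  7. -6.] -0.15
[71.  7. -1.] -0.15
[86.  5. -1.] -0.15
```

In the tool's units: 196 mm / 750 = 0.2613, 150 mm / 750 = 0.2, 0.133 rad / 3.1416 = 0.0423.

Emit:
{"op": "arm_command", "data": {"plan": [[[0.0093,-0.128,0.2,0,0,0.0423,0],[0.0093,-0.128,0.2,0,0,0.0423,0],[0.0093,-0.128,0.2,0,0,0.0423,0],[0.0093,-0.128,0.2,0,0,0.0423,0],[0.0093,-0.128,0.2,0,0,0.0423,0],[0.0093,-0.128,0.2333,0,0,0.0423,0],[0.0093,-0.128,0.2613,0,0,0.0423,0],[0.0093,-0.128,0.2613,0,0,0.0423,0],[0.0093,-0.128,0.2613,0,0,0.0423,0.6],[0.0093,-0.128,0.2613,0,0,0.0423,0.6],[0.0093,-0.128,0.2613,0,0,0.0423,0.6],[0.0093,-0.128,0.2613,0,0,0.0423,0.6]]], "squeeze": 10}}

```text
time_s: 2.55
ee_pos: [0.5004, 0.0655, 0.0057]
eef_rot: [-3.142, -0.002, -0.053]
force: [-1.8, -2.8, 7.9]
grip_width: 0.0265
grip_force: 10.0
```

In the tool's units: 86 mm / 750 = 0.1147, 81 mm / 750 = 0.108, -0.15 rad / 3.1416 = -0.0477.

Emit:
{"op": "arm_command", "data": {"plan": [[[0,0,-0.0107,0,0,0,0.6],[0.0467,0.0053,-0.0107,0,0,-0.0255,0.6],[0.0947,0.0093,-0.0107,0,0,-0.0477,0.6],[0.0947,0.0093,-0.0107,0,0,-0.0477,0.6],[0.0947,0.0093,-0.0013,0,0,-0.0477,0.6],[0.0947,0.0093,-0.0013,0,0,-0.0477,0.6],[0.1013,0.008,-0.0013,0,0,-0.0477,0.6],[0.108,0.0067,-0.0013,0,0,-0.0477,0.6],[0.1147,0.0067,-0.0013,0,0,-0.0477,0.6],[0.1147,0.0067,-0.0013,0,0,-0.0477,0.6]]]}}

```text
time_s: 3.55
ee_pos: [0.5855, 0.0562, 0.0053]
eef_rot: [-3.141, 0.001, 0.097]
force: [0.6, 0.3, -0.1]
grip_width: 0.0266
grip_force: 10.0
```

In the tool's units: 4 mm / 750 = 0.0053, 3 mm / 750 = 0.004.

Emit:
{"op": "arm_command", "data": {"plan": [[[0.0013,-0.0027,0,0,0,0,0.6],[0.0027,-0.0027,0,0,0,0,0.6],[0.004,-0.0027,0,0,0,0,0.6],[0.0053,-0.0027,0,0,0,0,0.6]]]}}

```text
time_s: 3.95
ee_pos: [0.5868, 0.0582, 0.0047]
eef_rot: [3.141, 0.006, 0.097]
force: [-14.1, -3.2, 4.4]
grip_width: 0.0265
grip_force: 10.0
```

Run:
```python
from h import *
o=ctrl.get_obs();print(o['ee_pos'],o['force'])
p,d=cams.camera('wrist'); i=cams.camera_info('wrist'); np.savez('pics/w2',p=p,d=d)
cv2.imwrite('pics/w2.png',p)
```

```text
[0.5868424  0.05815781 0.00470026] [-14.09500854  -3.19223757   4.43486644]
```

View pics/w2.png

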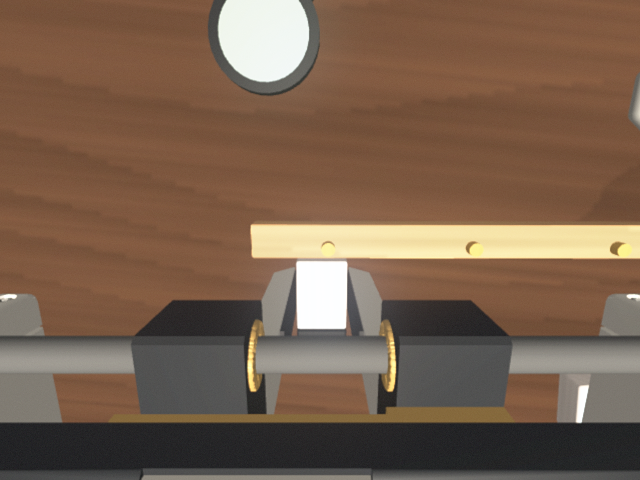

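The battery at (322,294) is flush on the batten but about 6 px left of its pin at (328,249). The next pins are at (475,249) and (624,250).

Run:
```python
from h import *
p=np.load('pics/w2.npz')['p'];i=cams.camera_info('wrist')
q=np.array([ray(i,*c,.017)[:2] for c in [(328,249),(475.5,249),(624,250)]]);print(q, np.arctan2(*( (q[2]-q[0])*[1,-1])))
for b in batts(p,i,(290,255),(360,332)): print(b)
e=np.array([ray(i,*c,.012)[:2] for c in [(280,257.5),(600,258)]]);print(e,(e[0]-e[1]))
```

```text
[[ 0.61126894  0.05622389]
 [ 0.61845149 -0.01797641]
 [ 0.62517693 -0.0928821 ]] 0.0930067610176462
((296, 259, 52, 70), array([0.58677095, 0.05733558], dtype=float32), np.float32(0.03835731), np.float32(0.026459388), np.float32(0.09527993))
[[ 0.6029744   0.08053935]
 [ 0.61885525 -0.08637848]] [-0.01588085  0.16691783]
```

In the tool's units: -60 mm / 750 = -0.08, 3.5 mm / 750 = 0.0047.

Emit:
{"op": "arm_command", "data": {"plan": [[[-0.008,0,0,0,0,0,0.6],[-0.008,0.0047,0,0,0,0,0.6],[-0.008,0.0047,0,0,0,0,0.6],[-0.004,0.0047,0,0,0,0,0.6],[0,0.0047,0,0,0,0,0.6],[0,0.0047,0,0,0,0,0.6],[-0.002,0.0047,0,0,0,0,0.25],[-0.002,0.0047,0,0,0,0,0.25],[-0.002,0.0047,-0.04,0,0,0,0.1],[-0.002,0.0047,-0.08,0,0,0,0]]]}}

```text
time_s: 5.0
ee_pos: [0.5877, 0.0549, 0.0657]
eef_rot: [-3.141, 0.001, 0.097]
force: [0.4, -0.9, -0.1]
grip_width: 0.0457
grip_force: 0.0
```

```bash
sed -i 's/^B=np.*/B=np.array([.6184,-.018]); BY=.094/' h.py
python3 - <<'E'
from h import *
p,d=cams.camera('wrist'); i=cams.camera_info('wrist'); np.savez('pics/w3',p=p,d=d)
o=ctrl.get_obs();print(o['ee_pos'],o['eef_rot'][2])
cv2.imwrite('pics/w3.png',p)
E
```

```text
[0.59023881 0.05499622 0.07147324] 0.09685673971522846
```

View pics/w3.png

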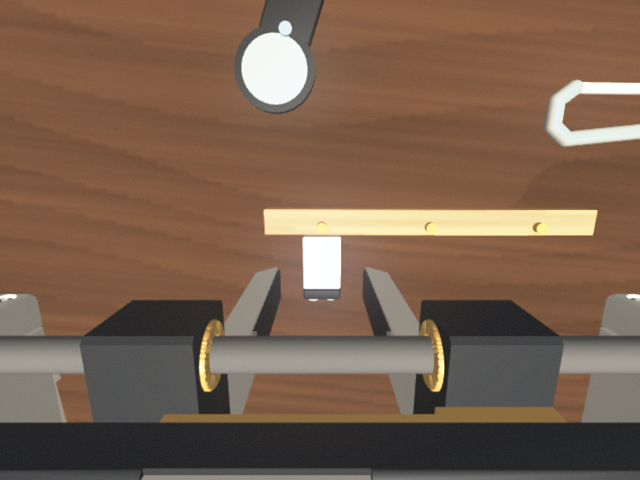

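The battery at (322,262) now sits flush and centred under its pin at (321,228).

Run:
```python
from h import *
b=(.506,-.030,.005,-.077);c=(.527,-.106,.005,.207)
up=lambda w,z:(w[0],w[1],z,w[3])
base=(.5902,.055,.0715,.097)
print('to b');rel(base,up(b,.05),b)
print('b place');rel(b,up(b,.012),(*slot(0,-.012),.012,BY),(*slot(0,-.012),.005,BY),(*slot(0,.005),.005,BY))
print('to c');rel((*slot(0,.003),.07,BY),up(c,.05),c)
print('c place');rel(c,up(c,.012),(*slot(-1,-.012),.012,BY),(*slot(-1,-.012),.005,BY),(*slot(-1,.005),.005,BY))
```

```text
to b
[-92.  76.  22.] 0.174
[-92.  76.  66.] 0.174
b place
[ 0.  0. -7.] 0.0
[ 68. -13.  -7.] -0.171
[ 68. -13.  -0.] -0.171
[ 85. -16.  -0.] -0.171
to c
[-70.  79.  20.] -0.113
[-70.  79.  65.] -0.113
c place
[ 0.  0. -7.] 0.0
[55.  2. -7.] 0.113
[55.  2.  0.] 0.113
[72.  4.  0.] 0.113
```

In the tool's units: -92 mm / 750 = -0.1227, 76 mm / 750 = 0.1013, 0.174 rad / 3.1416 = 0.0554.

Emit:
{"op": "arm_command", "data": {"plan": [[[-0.0613,0.0507,0.0133,0,0,0.0286,0],[-0.1227,0.1013,0.0293,0,0,0.0554,0],[-0.1227,0.1013,0.0293,0,0,0.0554,0],[-0.1227,0.1013,0.0293,0,0,0.0554,0],[-0.1227,0.1013,0.06,0,0,0.0554,0],[-0.1227,0.1013,0.088,0,0,0.0554,0],[-0.1227,0.1013,0.088,0,0,0.0554,0],[-0.1227,0.1013,0.088,0,0,0.0554,0.6],[-0.1227,0.1013,0.088,0,0,0.0554,0.6],[-0.1227,0.1013,0.088,0,0,0.0554,0.6],[-0.1227,0.1013,0.088,0,0,0.0554,0.6]]]}}

```text
time_s: 6.15
ee_pos: [0.5055, -0.0291, 0.0003]
eef_rot: [3.142, -0.003, -0.076]
force: [-0.7, -0.6, 6.0]
grip_width: 0.0262
grip_force: 13.2
```

In the tool's units: 85 mm / 750 = 0.1133, 80 mm / 750 = 0.1067, -0.171 rad / 3.1416 = -0.0544.

Emit:
{"op": "arm_command", "data": {"plan": [[[0,0,-0.0093,0,0,0,0.6],[0.0467,-0.008,-0.0093,0,0,-0.0255,0.6],[0.0907,-0.0173,-0.0093,0,0,-0.0544,0.6],[0.0907,-0.0173,-0.0093,0,0,-0.0544,0.6],[0.0907,-0.0173,0,0,0,-0.0544,0.6],[0.0907,-0.0173,0,0,0,-0.0544,0.6],[0.0987,-0.0187,0,0,0,-0.0544,0.6],[0.1067,-0.02,0,0,0,-0.0544,0.6],[0.1133,-0.0213,0,0,0,-0.0544,0.6],[0.1133,-0.0213,0,0,0,-0.0544,0.6]]]}}

```text
time_s: 7.15
ee_pos: [0.5886, -0.0205, 0.0002]
eef_rot: [3.141, 0.002, 0.093]
force: [-9.3, -1.8, 16.4]
grip_width: 0.0265
grip_force: 18.6
```

```bash
cat > chk.py <<'E'
from h import *
import sys
p,d=cams.camera('wrist'); i=cams.camera_info('wrist'); cv2.imwrite(f'pics/{sys.argv[1]}.png',p)
o=ctrl.get_obs();print(o['time_s'],o['ee_pos'],o['eef_rot'][2],o['force'],o['grip_width'])
h=cv2.cvtColor(p,cv2.COLOR_BGR2HSV)
m=((h[...,0]>15)&(h[...,0]<32)&(h[...,1]>60)&(h[...,2]>150)).astype(np.uint8);m[290:]=0;m[:150]=0
x,y,w,hh=cv2.boundingRect(rect(m)[1]); print('batten px',x,y,w,hh)
s=(h[...,1]>150)&(m>0); s=s.astype(np.uint8)
for c in cv2.findContours(s,0,1)[0]:
    a=cv2.boundingRect(c)
    if 6<a[2]<22 and 5<a[3]<22: print('pin?',a, ray(i,a[0]+a[2]/2,a[1]+a[3]/2,.017)[:2])
for b in batts(p,i,(230,y+hh-3),(480,335)): print(b)
E
python3 chk.py w4
```

```text
7.2 [ 5.88614570e-01 -2.04688116e-02  2.18653167e-04] 0.09289025078359003 [-10.09852441  -1.23692687  15.01409182] 0.02671822541045098
batten px 90 214 462 36
((295, 251, 53, 74), array([ 0.593376  , -0.02083705], dtype=float32), np.float32(0.039065268), np.float32(0.026417311), np.float32(0.09260762))
```

Emit:
{"op": "arm_command", "data": {"plan": [[[-0.0027,0,-0.0053,0,0,0,0.6],[-0.0027,0,-0.0053,0,0,0,0.2],[-0.0027,0,-0.0053,0,0,0,0.2],[-0.0027,0,-0.0467,0,0,0,0.1],[-0.0027,0,-0.0933,0,0,0,0],[-0.0027,0,-0.0933,0,0,0,0],[-0.0027,0,-0.0933,0,0,0,0]]]}}

```text
time_s: 7.9
ee_pos: [0.5877, -0.0204, 0.0696]
eef_rot: [3.141, -0.001, 0.094]
force: [0.2, -0.1, 0.6]
grip_width: 0.0472
grip_force: 0.0
```

```bash
python3 chk.py w5; python3 -c "
from h import *
go(.527,-.106,.05,.207);go(.527,-.106,.005,.207)"
```

```text
7.95 [ 0.58722922 -0.02039941  0.06861299] 0.09368186424966263 [-0.03071856  1.03874352 -0.23947354] 0.04685373248725965
batten px 156 198 331 26
((302, 227, 39, 55), array([ 0.5909394 , -0.02073184], dtype=float32), np.float32(0.039185926), np.float32(0.026527384), np.float32(0.09348571))
go [-68.   79.6  18.7] [-0.     0.001 -0.113] t 7.95
go [-67.9  79.6  63.7] [-0.     0.001 -0.113] t 7.95
```

View pics/w5.png

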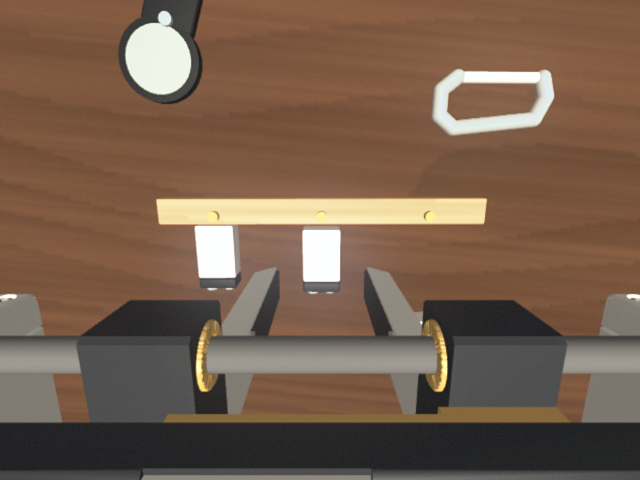

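Left (top centre ≈(214,250), pin 213) and middle (321,255, pin 321) are both lined up, and the middle one is within about 1 mm of the batten. Now the third.

In the tool's units: 80 mm / 750 = 0.1067, -68 mm / 750 = -0.0907, -0.113 rad / 3.1416 = -0.036.

Emit:
{"op": "arm_command", "data": {"plan": [[[-0.0453,0.0533,0.0133,0,0,-0.0191,0],[-0.0907,0.1067,0.0267,0,0,-0.036,0],[-0.0907,0.1067,0.0267,0,0,-0.036,0],[-0.0907,0.1067,0.0267,0,0,-0.036,0],[-0.0907,0.1067,0.06,0,0,-0.036,0],[-0.0907,0.1067,0.084,0,0,-0.036,0],[-0.0907,0.1067,0.084,0,0,-0.036,0],[-0.0907,0.1067,0.084,0,0,-0.036,0.6],[-0.0907,0.1067,0.084,0,0,-0.036,0.6],[-0.0907,0.1067,0.084,0,0,-0.036,0.6],[-0.0907,0.1067,0.084,0,0,-0.036,0.6]]]}}

```text
time_s: 9.05
ee_pos: [0.5281, -0.1064, 0.0073]
eef_rot: [3.141, -0.002, 0.207]
force: [-0.1, 2.5, 4.5]
grip_width: 0.0266
grip_force: 10.0
```

In the tool's units: 72 mm / 750 = 0.096, 67 mm / 750 = 0.0893, 0.113 rad / 3.1416 = 0.036.

Emit:
{"op": "arm_command", "data": {"plan": [[[0,0,-0.0093,0,0,0,0.6],[0.0373,0.0013,-0.0093,0,0,0.0191,0.6],[0.0733,0.0027,-0.0093,0,0,0.036,0.6],[0.0733,0.0027,-0.0093,0,0,0.036,0.6],[0.0733,0.0027,-0.0013,0,0,0.036,0.6],[0.0733,0.0027,-0.0013,0,0,0.036,0.6],[0.0813,0.004,-0.0013,0,0,0.036,0.6],[0.0893,0.0053,-0.0013,0,0,0.036,0.6],[0.096,0.0053,-0.0013,0,0,0.036,0.6],[0.096,0.0053,-0.0013,0,0,0.036,0.6]]]}}

```text
time_s: 10.05
ee_pos: [0.599, -0.0957, 0.0073]
eef_rot: [3.142, 0.001, 0.094]
force: [-0.2, -0.8, -0.2]
grip_width: 0.026
grip_force: 10.0
```

```bash
python3 chk.py w6; python3 -c "
from h import *
print(slot(-1))"
```

```text
10.1 [ 0.59896888 -0.09559452  0.00731347] 0.09393686064465845 [-0.35257459 -0.51380319 -0.18012552] 0.026349448976679103
batten px 0 218 396 35
((296, 253, 51, 71), array([ 0.60075516, -0.09622993], dtype=float32), np.float32(0.03909817), np.float32(0.026510391), np.float32(0.09371579))
[ 0.59358089 -0.09567247]
```

In the tool's units: 4 mm / 750 = 0.0053, 3 mm / 750 = 0.004.

Emit:
{"op": "arm_command", "data": {"plan": [[[0,0,0.0027,0,0,0,0.6],[0.0027,0,0.0027,0,0,0,0.6],[0.004,0,0.0027,0,0,0,0.6],[0.0053,0,0.0027,0,0,0,0.6],[0.0053,0,0.0027,0,0,0,0.6]]]}}

```text
time_s: 10.6
ee_pos: [0.6013, -0.0954, 0.0054]
eef_rot: [-3.141, 0.004, 0.094]
force: [-11.8, -1.6, 9.2]
grip_width: 0.0261
grip_force: 10.0
```

Contact with the batten. Release, lift, and go up for an overview.

In the tool's units: -140 mm / 750 = -0.1867, -120 mm / 750 = -0.16.

Emit:
{"op": "arm_command", "data": {"plan": [[[0,0,0.0013,0,0,0,0.2],[0,0,0.0013,0,0,0,0.2],[0,0,0.0013,0,0,0,0.2],[0,0,-0.0533,0,0,0,0],[0,-0.0533,-0.1067,0,0,0,0],[0,-0.1067,-0.16,0,0,0,-0.5],[0,-0.1067,-0.1867,0,0,0,-0.5],[0,-0.1067,-0.1867,0,0,0,-0.5],[0,-0.1067,-0.1867,0,0,0,-0.5]]]}}

```text
time_s: 11.5
ee_pos: [0.5954, -0.0155, 0.1455]
eef_rot: [3.141, -0.001, 0.094]
force: [0.1, -0.6, -0.9]
grip_width: 0.0701
grip_force: 0.0
```

Run:
```python
from h import *
np.set_printoptions(precision=4,suppress=True)
p,d=cams.camera('wrist'); i=cams.camera_info('wrist'); np.savez('pics/w7',p=p,d=d,T=np.array(i['world_to_cam'])); cv2.imwrite('pics/w7.png',p)
print(ctrl.get_obs()['ee_pos'])
b=batten(p,i,(130,240),(150,480)); yaw=b[3]+np.pi/2; print(b,yaw)
Rm=np.array([[np.cos(yaw),np.sin(yaw)],[-np.sin(yaw),np.cos(yaw)]])
for q in batts(p,i,(170,180),(470,300)): print(q[0],Rm@(q[1]-b[0])+[-.0035,0],q[2:4],q[4]-yaw)
go(.44,.26,.2,.0)
```

```text
[ 0.5949 -0.0158  0.1445]
(array([ 0.6199, -0.0183], dtype=float32), np.float32(0.2292246), np.float32(0.01846629), np.float32(-1.4772373)) 0.09355903
(311, 221, 30, 42) [-0.0331 -0.    ] (np.float32(0.038875133), np.float32(0.026802609)) -6.4611435e-05
(392, 219, 32, 41) [-0.0307 -0.0755] (np.float32(0.037799496), np.float32(0.026999066)) -2.0742416e-05
(230, 219, 31, 41) [-0.0307  0.074 ] (np.float32(0.03779315), np.float32(0.027332718)) -2.0503998e-05
go [-128.5 -289.1  -55.3] [-0.     0.001  0.094] t 11.55
```

View pics/w7.png

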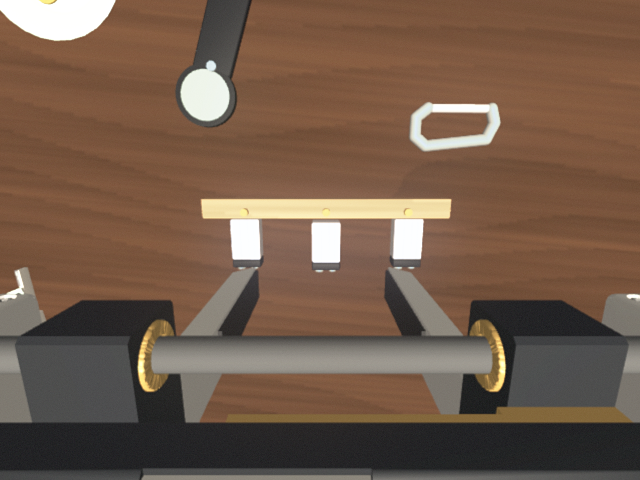

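The row looks good: tops at (247,239), (326,243) and (407,239) sit under the pins at columns 244, 326 and 407. All three are within about 2 mm and square. Now to the tweezers.

```bash
python3 -c "
from h import *
go(.36,.245,.2,.3)"
```

```text
go [-209.6 -281.7  -55.2] [-0.     0.001 -0.206] t 11.55
```

In the tool's units: -282 mm / 750 = -0.376, -210 mm / 750 = -0.28, -0.206 rad / 3.1416 = -0.0656.

Emit:
{"op": "arm_command", "data": {"plan": [[[-0.28,-0.376,-0.0733,0,0,-0.0656,-0.5],[-0.28,-0.376,-0.0733,0,0,-0.0656,-0.5],[-0.28,-0.376,-0.0733,0,0,-0.0656,-0.5],[-0.28,-0.376,-0.0733,0,0,-0.0656,-0.5],[-0.28,-0.376,-0.0733,0,0,-0.0656,-0.5],[-0.28,-0.376,-0.0733,0,0,-0.0656,-0.5],[-0.28,-0.376,-0.0733,0,0,-0.0656,-0.5],[-0.28,-0.376,-0.0733,0,0,-0.0656,-0.5],[-0.28,-0.376,-0.0733,0,0,-0.0656,-0.5],[-0.28,-0.376,-0.0733,0,0,-0.0656,-0.5],[-0.28,-0.376,-0.0733,0,0,-0.0656,-0.5],[-0.28,-0.376,-0.0733,0,0,-0.0656,-0.5]]]}}

```text
time_s: 12.75
ee_pos: [0.3604, 0.2446, 0.2]
eef_rot: [3.141, 0.001, 0.298]
force: [-0.2, 0.2, 0.6]
grip_width: 0.0705
grip_force: 0.0
```

Run:
```python
from h import *
p,d=cams.camera('wrist'); i=cams.camera_info('wrist'); np.savez('pics/w8',p=p,d=d,T=np.array(i['world_to_cam'])); cv2.imwrite('pics/w8.png',p)
print(ctrl.get_obs()['ee_pos'])
```

```text
[0.36029285 0.24476958 0.2001052 ]
```

View pics/w8.png

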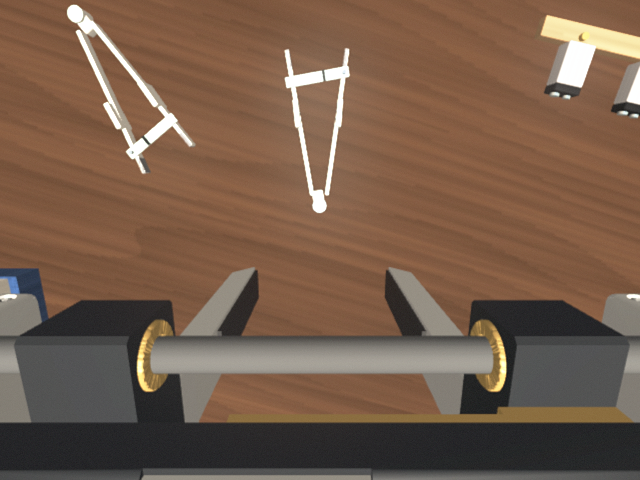

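The tweezers have their heel at (319,204), tips at (288,51) and (347,50), finger plates at about (296,112) and (340,112), and the tongue at row 76.

Run:
```python
from h import *
np.set_printoptions(precision=4,suppress=True)
f=np.load('pics/w8.npz');p,d=f['p'],f['d'];i=cams.camera_info('wrist');W=world('wrist',d,i)
hl=ray(i,319,204,.015)[:2];t=[ray(i,u,v,.012)[:2] for u,v in [(288,51),(347,50)]];tm=(t[0]+t[1])/2
e=tm-hl;L=np.linalg.norm(e);yaw=np.arctan2(e[1],e[0]);print('heel',hl,'tips',t,'gap',np.linalg.norm(t[0]-t[1]),'L',L,'yaw',yaw)
e/=L; n=np.array([-e[1],e[0]])
# depth points of the tweezers in own frame (origin = heel+95 mm)
o=hl+.095*e
u0,v0,u1,v1=270,45,365,225
P=W[v0:v1,u0:u1].reshape(-1,3); P=P[(P[:,2]>.007)&(P[:,2]<.05)]
q=np.c_[(P[:,:2]-o)@e,(P[:,:2]-o)@n,P[:,2]]
print(q.min(0),q.max(0))
for a in range(-100,70,8):
    s=q[(q[:,0]>=a/1e3)&(q[:,0]<(a+8)/1e3)]
    if len(s): print(a,len(s),'y',s[:,1].min(),s[:,1].max(),'mid',(s[:,1].min()+s[:,1].max())/2,'z',s[:,2].max())
```

```text
heel [0.3817 0.2526] tips [array([0.5158, 0.3253]), array([0.5336, 0.2704])] gap 0.0577316314180746 L 0.14998671015460963 yaw 0.30651977651332096
[-0.1024 -0.0298  0.0072] [0.0561 0.032  0.024 ]
-100 88 y -0.0065158821308268595 0.006456714302528781 mid -2.9583914149039145e-05 z 0.01792792999640752
-92 94 y -0.009709239334610289 0.008462182795868009 mid -0.0006235282693711399 z 0.017623230477795793
-84 97 y -0.010792903465853931 0.0104531267660575 mid -0.00016988834989821542 z 0.01583181777929793
-76 58 y -0.011884858890484478 0.011453837804687625 mid -0.00021551054289842622 z 0.015495889839100052
-68 64 y -0.012971425541410215 0.01334088384675746 mid 0.00018472915267362267 z 0.015734228675436
-60 64 y -0.014012740153975939 0.014280023600110157 mid 0.0001336417230671091 z 0.016309087487848484
-52 65 y -0.01506509864519426 0.015201181978469175 mid 6.80416666374575e-05 z 0.015786149123898363
-44 62 y -0.01714830851427528 0.016978962456162257 mid -8.467302905651106e-05 z 0.015832895975931016
-36 67 y -0.018215501345858004 0.018036761760694582 mid -8.936979258171093e-05 z 0.01629813541606
[... 406 characters left out ...]
511
4 78 y -0.024109817154410976 0.024577863284650194 mid 0.00023402306511960923 z 0.023718309702161156
12 76 y -0.025120373266880873 0.025995150034210043 mid 0.00043738838366458484 z 0.015703892252354745
20 251 y -0.026034947719125817 0.03129541409979703 mid 0.0026302331903356076 z 0.022099061474987303
28 454 y -0.02970652244345646 0.03195915275838826 mid 0.001126315157465899 z 0.02374851899456626
36 101 y -0.0296817050725768 0.029952258903105454 mid 0.00013527691526432628 z 0.020607426612353874
44 79 y -0.029806278266288077 0.031035911410639248 mid 0.0006148165721755854 z 0.016243944948476363
52 44 y -0.02976900565553251 0.031730759204447456 mid 0.0009808767744574724 z 0.015930017618603964
```

```bash
python3 -c "
from h import *
go(.4685,.2801,.06,.3065);go(.4685,.2801,.004,.3065)"
```

```text
go [113.9  -2.  140. ] [ 0.     0.001 -0.008] t 12.8
go [113.9  -2.  196. ] [ 0.     0.001 -0.008] t 12.8
```

In the tool's units: 196 mm / 750 = 0.2613, 140 mm / 750 = 0.1867, -0.008 rad / 3.1416 = -0.0025.

Emit:
{"op": "arm_command", "data": {"plan": [[[0.0667,-0.0013,0.08,0,0,-0.0025,-0.5],[0.1333,-0.0027,0.16,0,0,-0.0025,-0.5],[0.152,-0.0027,0.1867,0,0,-0.0025,-0.5],[0.152,-0.0027,0.1867,0,0,-0.0025,-0.5],[0.152,-0.0027,0.1867,0,0,-0.0025,-0.5],[0.152,-0.0027,0.2267,0,0,-0.0025,-0.5],[0.152,-0.0027,0.2613,0,0,-0.0025,-0.5],[0.152,-0.0027,0.2613,0,0,-0.0025,-0.5],[0.152,-0.0027,0.2613,0,0,-0.0025,0.1],[0.152,-0.0027,0.2613,0,0,-0.0025,0.2],[0.152,-0.0027,0.2613,0,0,-0.0025,0.2],[0.152,-0.0027,0.2613,0,0,-0.0025,0.2]]], "squeeze": 20}}

```text
time_s: 14.0
ee_pos: [0.4689, 0.2815, 0.0059]
eef_rot: [-3.141, -0.003, 0.308]
force: [0.1, -0.3, 7.9]
grip_width: 0.0421
grip_force: 5.4
```

Emit:
{"op": "arm_command", "data": {"plan": [[[0,0,0,0,0,0,0.2],[0,0,0,0,0,0,0.25],[0,0,0,0,0,0,0.3],[0,0,0,0,0,0,0.3],[0,0,0,0,0,0,0.3]]]}}

```text
time_s: 14.5
ee_pos: [0.4691, 0.2815, 0.006]
eef_rot: [-3.141, -0.003, 0.308]
force: [1.1, 0.2, 7.5]
grip_width: 0.033
grip_force: 6.6
```

In the tool's units: -70 mm / 750 = -0.0933, -55 mm / 750 = -0.0733.

Emit:
{"op": "arm_command", "data": {"plan": [[[0,0,-0.0067,0,0,0,0.3],[0,0,-0.016,0,0,0,0.3],[0,0,-0.0333,0,0,0,0.3],[0,0,-0.0533,0,0,0,0.3],[0,0,-0.0733,0,0,0,0.3],[0,0,-0.0933,0,0,0,0.3],[0,0,-0.0933,0,0,0,0.3],[0,0,-0.0933,0,0,0,0.3]]]}}

```text
time_s: 15.3
ee_pos: [0.4681, 0.2811, 0.0747]
eef_rot: [-3.142, -0.001, 0.308]
force: [-0.1, -0.7, -0.9]
grip_width: 0.0329
grip_force: 4.9
```

Run:
```python
from h import *
p,d=cams.camera('wrist'); np.savez('pics/w9',p=p,d=d);cv2.imwrite('pics/w9.png',p[100:420,160:480])
print(ctrl.get_obs()); go(.5295,-.0264,.075,.094)
```

```text
{'time_s': 15.35, 'qpos': array([ 4.73658801e-01,  4.35217642e-01,  1.66434057e+00, -6.05247127e-06,
        1.04250233e+00,  1.73663119e+00]), 'joint_vel': array([-0.00184827,  0.01401539,  0.00293665,  0.00238027, -0.00074887,
       -0.00080765]), 'tau': array([ 1.56117714e-02, -5.75765061e+01, -3.14244890e+01,  4.85718367e-03,
       -3.87986354e-02, -1.56165231e-05]), 'ee_pos': array([0.46783491, 0.28092797, 0.07415805]), 'eef_rot': array([3.14151026e+00, 4.60610863e-04, 3.07826974e-01]), 'force': array([-0.1869078 , -0.70687019, -0.80768089]), 'moment': array([ 0.00922211, -0.08091621, -0.01024688]), 'grip_force': 4.854024276137352, 'grip_width': 0.033038128436904846}
go [-34.4 311.6  -0.8] [0.    0.    0.214] t 15.35
```

View pics/w9.png

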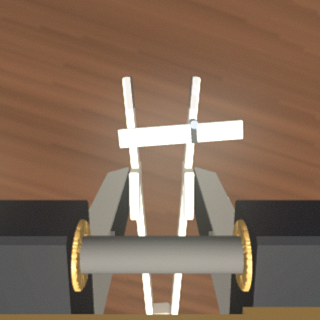

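The tweezers are held level. The tips at crop (127,78) and (196,78) have inner faces about 60 px apart, or roughly 31 mm, and the peg sits at the rib. Carry them gently.

In the tool's units: 311 mm / 750 = 0.4147, 300 mm / 750 = 0.4, 0.214 rad / 3.1416 = 0.0681.

Emit:
{"op": "arm_command", "data": {"plan": [[[-0.0027,0.0133,-0.0013,0,0,0.0032,0.3],[-0.0067,0.0467,-0.0013,0,0,0.0095,0.3],[-0.0107,0.0867,-0.0013,0,0,0.0159,0.3],[-0.0147,0.1267,-0.0013,0,0,0.0223,0.3],[-0.02,0.1667,-0.0013,0,0,0.0286,0.3],[-0.024,0.2067,-0.0013,0,0,0.035,0.3],[-0.028,0.2467,-0.0013,0,0,0.0414,0.3],[-0.032,0.2867,-0.0013,0,0,0.0477,0.3],[-0.0373,0.3267,-0.0013,0,0,0.0541,0.3],[-0.0413,0.3667,-0.0013,0,0,0.0605,0.3],[-0.044,0.4,-0.0013,0,0,0.0653,0.3],[-0.0453,0.4147,-0.0013,0,0,0.0681,0.3]]]}}

```text
time_s: 16.55
ee_pos: [0.5297, -0.0278, 0.075]
eef_rot: [3.142, 0.001, 0.091]
force: [-0.1, -0.2, -1.1]
grip_width: 0.033
grip_force: 4.9
```

Emit:
{"op": "arm_command", "data": {"plan": [[[0,0,0,0,0,0,0.3],[0,0,0,0,0,0,0.3],[0,0,0,0,0,0,0.3],[0,0,0,0,0,0,0.3],[0,0,0,0,0,0,0.3],[0,0,0,0,0,0,0.3],[0,0,0,0,0,0,0.3],[0,0,0,0,0,0,0.3],[0,0,0,0,0,0,0.3],[0,0,0,0,0,0,0.3],[0,0,0,0,0,0,0.3],[0,0,0,0,0,0,0.3]]]}}

```text
time_s: 17.75
ee_pos: [0.5299, -0.0256, 0.0754]
eef_rot: [-3.142, 0.0, 0.094]
force: [-0.1, -0.2, -1.0]
grip_width: 0.033
grip_force: 4.9
```

Run:
```python
from h import *
np.set_printoptions(precision=4,suppress=True)
p,d=cams.camera('wrist'); i=cams.camera_info('wrist');np.savez('pics/w10',p=p,d=d,T=np.array(i['world_to_cam']));cv2.imwrite('pics/w10.png',p[60:420,120:520])
o=ctrl.get_obs();print(o['ee_pos'],o['eef_rot'],o['grip_width'],o['grip_force'],o['force'])
W=world('wrist',d,i);P=W.reshape(-1,3);g=p.reshape(-1,3).min(1)>150
e=np.array([np.cos(.094),np.sin(.094)]);n=np.array([-e[1],e[0]])
q=np.c_[(P[:,:2]-o['ee_pos'][:2])@e,(P[:,:2]-o['ee_pos'][:2])@n,P[:,2]]
for k,lo in (('tips',.046),('mid',.012)):
  s=q[g&(q[:,2]>.05)&(q[:,2]<.12)&(q[:,0]>lo)&(q[:,0]<lo+.01)&(abs(q[:,1])<.06)]
  for m in (s[s[:,1]>0],s[s[:,1]<0]): print(k,len(m),m.min(0),m.max(0))
```

```text
[ 0.5299 -0.0256  0.0754] [-3.1416  0.      0.0938] 0.03311401600064659 4.854248464107513 [ 0.0927  0.8181 -0.3005]
tips 154 [0.0461 0.0138 0.0816] [0.0557 0.0183 0.0853]
tips 164 [ 0.046  -0.02    0.0801] [ 0.0557 -0.0155  0.0848]
mid 161 [0.012  0.0109 0.081 ] [0.0219 0.0156 0.0918]
mid 170 [ 0.012  -0.0175  0.0767] [ 0.0219 -0.0128  0.0925]
```

View pics/w10.png

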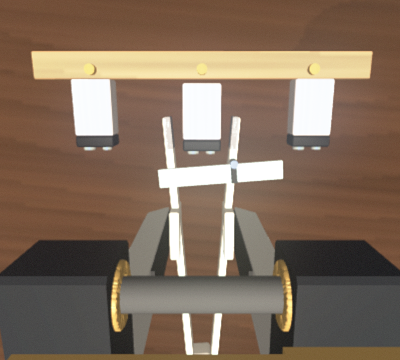

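The three batteries sit at their pins, and the tips straddle the middle battery from above. The peg is at the rib, the measured gap is about 30–31 mm, and everything is steady. Handing in.

```bash
python3 -c "
from station import ctrl
print(ctrl.hand_in())"
```

```text
the job is handed in; nothing more can be done
None
```

I've handed the job in; no verdict came back. The three batteries are lined up at their pins against the batten (the middle one about 1–2 mm off it), and the tweezers are held steady about 7 cm up over the middle one, with a measured tip gap of about 30 mm (target 31 mm).

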